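# Reset the tripped relay of the polishing spindle by feel

## Task

The bow bench's polishing spindle has cut out because one of the four relays in the grey box has tripped. Feel out the reset keys with slow, gentle presses (never over 9 N), passing over those that stay soft, until the tripped one snaps over and the ready tab stands up; only then throw the isolator lever over to on. Leave the other things on the bench where they are.

Things in the scene. Friction and masses are not known exactly. Their poses are not given: they have to be found in the camera images.
- relay_box: Grey relay box screwed to the bench, 120 mm (its x) by 240 mm (its y), 60 mm tall. Origin at the centre of its underside, z up, front towards -x. Four equal black reset keys stand in a row along its y on the front half of its top; behind the row, on the middle of the box, is the ready tab.
- tab (a joint): The ready tab, a thin aluminium plate 18 mm wide in the middle of the rear half of the relay box's top (38 mm behind the box's centre). 0 = relay still tripped, tab down, flush with the box's top; about 0.013 m = relay reset, tab standing up about 13 mm and staying there. It jumps up by itself when the tripped relay's key snaps over.
- tab_top (a point): Middle of the upper edge of the ready tab; rises with it.
- isolator_base: Grey switch block of the isolator screwed to the bench, 70 mm (its x) by 50 mm, 25 mm tall; origin at the centre of its underside. Its lever turns about the block's y axis, 22 mm above the origin.
- isolator (a joint): Isolator lever angle, rad: 0 = off, leaning 0.5 rad from upright towards the block's -x; 1.0 = on, leaning 0.5 rad towards its +x. Light (about 1 N at the ball) and stays where it is left.
- isolator_tip (a point): Centre of the black ball, 26 mm across, at the end of the lever's 10 mm steel rod, 80 mm from the pivot.
- key_1: Reset key, leftmost (box +y), at x = -20, y = +72 mm of the box: black round cap 20 mm across, origin on its axis level with the box's top; cap top 18 mm above when out. All four: pressed straight down, spring back when let go. First a hidden free play of 0.5 to 7.5 mm, different for each key and each time (under 1.2 N), then 3.2 mm of working travel, then a hard stop.
- key_2: Reset key, second from the left, at x = -20, y = +24 mm of the box: black round cap 20 mm across, origin on its axis level with the box's top; cap top 18 mm above when out. Any key not tripped stays under 2.5 N all the way to its hard stop, with no snap. Any of the four may be the tripped one.
- key_3: Reset key, third from the left, at x = -20, y = -24 mm of the box: black round cap 20 mm across, origin on its axis level with the box's top; cap top 18 mm above when out. Whichever is tripped climbs to 4 to 6 N over the first 1 mm of its working travel, gives way over the next 1.2 mm (the snap), and is then soft for about 1 mm more to its hard stop.
- key_4: Reset key, rightmost (box -y), at x = -20, y = -72 mm of the box: black round cap 20 mm across, origin on its axis level with the box's top; cap top 18 mm above when out. More than 9 N on any key breaks its works.
- ferrule: Bystander: brass ferrule, a tube 20 mm across and 14 mm tall, standing on the rear left corner of the relay box's top. Leave it alone.
- screwdriver: Bystander: screwdriver, 170 mm long, lying in front of the relay box. Leave it alone.
- blank: Bystander: pale wood block 25 x 65 x 22 mm lying behind the isolator. Leave it alone.
- varnish: Bystander: amber glass jar, 60 mm across, 75 mm tall. Leave it alone.
- glue: Bystander: white glue bottle, 48 mm across, 110 mm tall. Leave it alone.
- mallet: Bystander: hammer lying on the bench. Leave it alone.
- wax: Bystander: round cake of wax, 60 mm across, 20 mm tall. Leave it alone.
- dish: Bystander: white dish, 100 mm across, 35 mm tall. Leave it alone.
Things that resemble listed ones, but are neither listed nor needed, are in the scene too. What is shaped like the isolator_base but green or turquoise is not meant.

How it is judged (in metres and radians):
On the way, in this order (a step that is already met when the one before it is completed fails the run):
1. the tripped relay's key has snapped over and the ready tab stands up, while the isolator is still off (value of joint tab above 0.009 m and value of joint isolator below 0.5 rad), for 0.2 s.
2. the isolator lever has been thrown to on (value of joint isolator above 0.75 rad), for 0.2 s.
At the end, for the whole second after the job is handed in: The ready tab stands up (more than 9 mm of its 13 mm), the isolator lever is over to on (beyond 0.75 of 1.0 rad) and all four keys are let go and have come back out to within 2 mm (value of joint tab above 0.009 m and value of joint isolator above 0.75 rad and z of each of key_1, key_2, key_3, key_4 in the frame of relay_box above 0.058 m); the robot touches nothing.
It fails at once if a reset key is pressed with more than 9 N (contact force between any of key_1, key_2, key_3, key_4 and the fingers above 9 N or contact force between any of key_1, key_2, key_3, key_4 and the arm above 9 N).
It fails at once if a bystander is shifted by more than 30 mm (distance of any of ferrule, screwdriver, blank, varnish, glue, mallet, wax, dish from where it was at the start of the episode above 0.03 m).
It also fails if it takes over 72 s, if anything falls off the work surface, if the arm or the gripper's body presses on something with over 40 N, if the wrist force passes 120 N, or if a joint passes its speed limit or range.

## Robot

A 7-joint arm with a two-finger parallel gripper is mounted at the origin on the work surface. World frame = base frame: x ahead of the robot, y to its left, z up, the work surface at z = 0. Lengths are in mm, angles in degrees, forces in N, time in s.
With the tool pointing down it reaches from about 350 to 900 mm from the base axis. Payload 8.1 kg.
Tool frame: the origin (TCP) lies on the centre line of the jaws, within the pads' length; the fingertips stand 11 mm ahead of it and the grasp point (between the pads) lies 8 mm behind it; z points along the fingers, y is the line along which they close (so a half turn about z gives the same grasp; the last joint's range is limited). The gripper opens to 85 mm and grips with 20 to 120 N. Pads are 22 mm wide; open, the fingers measure 114 mm over their backs; the gripper's body (76 mm by 85 mm) begins 54 mm behind the grasp point. The pads swing forward as they close: fully open they stand 13 mm farther back than shut.
Start: joints at [64.767, 24.895, 1.432, 90.138, -0.665, 64.973, -4.303], TCP at [207.11, -589.7, 242.323] pointing down, gripper open.
Joint ranges: [-149.89, 149.89], [-25.12, 119.58], [-72.63, 75.52], [4.76, 147.25], [-75.54, 255.54], [6.69, 114.76], [-157.13, 157.13]. Speed limits (degrees/s): [127.2, 127.2, 172.46, 172.46, 180, 180, 180].

## Interface

Orientations are given as [roll, pitch, yaw] about the fixed x, y, z axes, in that order (R = Rz(yaw) Ry(pitch) Rx(roll)).
In Python, from bench import manip, viewer gives the robot as it stands.
- The arm moves only by the tool move_arm, never from a script. Its argument "rows" is a list of rows, each a list of 5 numbers: the shift along the tool's x, y, z in cm, then the turn about the tool's z in degrees, then the finger opening in cm, from 0 to 8.54. In form: [[tx, ty, tz, yaw, gripper], ...]. A call has 1 to 20 rows; each row shifts and turns the commanded pose from where the row before left it, along the tool's axes as they then stand; what a row does not reach is not made up. A row lasts 1/10 s, in which the tool goes at most 50 mm and 8.59 degrees, less where a joint would pass 70% of its speed; a pose out of reach is approached as far as the arm can. A call with a gripper value outside its range is refused whole. The fingers move at their own pace and stop on an object; "force" is the grip in N (left out, the last holds). Time passes only in rows, so rows that do not move let the fingers close. It gives the time, the measured TCP pose, the force, the opening and the grip force at its end, in the units of the state.
- manip.state(): the state, without advancing time (a new reading comes with each control period).
- viewer.read_camera(name): name is "scene" or "top" or "wrist"; returns a dict with "color" (384x512x3 uint8, red, green, blue), "fovy" (degrees; the focal length in pixels is half the picture's height over the tangent of half this angle, whatever the lens; pixels are square), "cx", "cy" (the principal point, pixels), "view" (4x4, takes a point from world to camera coordinates); the wrist camera has in their place "tool_from_camera" (4x4, takes a point from camera to tool coordinates, whose origin is the TCP and whose axes are the flange's). Camera axes: x right, y down, z forward; pixel columns grow to the right and rows downward; lengths in mm; the calibration is good to about 2 mm. The wrist camera is an equidistant fisheye: a pixel r from the principal point sees the ray r / f radians off the axis. A picture is of the moment at which its call begins: read the wrist's pose just before it. There is no depth.
- manip.hand_in(): hands the job in; it is judged then, once.
The state is a dict: "time": time; "joint_pos": joint angles; "dq": joint speeds; "joint_torque": joint torques, N m; "eef_pos": TCP position; "orientation": TCP orientation; "force": force on the tool from outside, world axes, zero at the start; "moment": the same for the moment, N m; "opening": finger opening in mm; "finger_force": force on a finger pad.
Only numpy, scipy, OpenCV 4.12 (cv2) and the standard library are available. Lean on these libraries where they do the work, as an engineer would, in place of code of your own. Each camera call takes 0.05 s, during which the arm holds its last target. There are 200 camera calls.

## Working session

There is one attempt and no reset: what is moved stays moved. The work goes in short steps, Python scripts to look and compute and a tool call to move; the robot and the scene stay as the last step left them, time stands still between calls to the robot, and variables do not carry over. Pictures are saved under pics/ and viewed, at most 10 in all, crops included, and the job is handed in when it is done.

Besides the shell and the picture viewer there is one more tool, called after "Call:" as name([rows], argument=value, ...), one row to a line, values as JSON. move_arm: Moves the arm, as the interface text tells. Its arguments: {"type":"object","properties":{"rows":{"type":"array","items":{"type":"array","items":{"type":"number"}}},"force":{"type":"number"}},"required":["rows"]}

```bash
ls; mkdir -p pics; cat > h.py <<'E'
import numpy as np, cv2, json
from bench import manip, viewer
def cam(n):
    c=viewer.read_camera(n); c['f']=c['color'].shape[0]/2/np.tan(np.radians(c['fovy'])/2); return c
def ray(c,u,v):
    V=np.array(c['view']); R,t=V[:3,:3],V[:3,3]
    d=R.T@np.array([(u-c['cx'])/c['f'],(v-c['cy'])/c['f'],1]); return -R.T@t,d
def onz(c,u,v,z):
    o,d=ray(c,u,v); return o+d*(z-o[2])/d[2]
def tri(c1,p1,c2,p2):
    o1,d1=ray(c1,*p1); o2,d2=ray(c2,*p2)
    s=np.linalg.lstsq(np.array([d1,-d2]).T,o2-o1,rcond=None)[0]
    a,b=o1+d1*s[0],o2+d2*s[1]; return (a+b)/2,np.linalg.norm(a-b)
def proj(c,p):
    V=np.array(c['view']); q=V[:3,:3]@np.array(p)+V[:3,3]; return q[:2]/q[2]*c['f']+[c['cx'],c['cy']]
E
python3 - <<'E'
from h import *
import pickle
print(manip.state())
a,b=cam('scene'),cam('top')
pickle.dump((a,b),open('c.pkl','wb'))
for n,c in(('scene',a),('top',b)):
    cv2.imwrite(f'pics/{n}.png',cv2.resize(c['color'][:,:,::-1],(800,600),interpolation=cv2.INTER_CUBIC)); print(c['fovy'],c['cx'],c['cy'],np.array(c['view']).round(3).tolist())
E
```

```text
pics
{'time': 0.0, 'joint_pos': array([64.76729407, 24.93690463,  1.43320526, 90.19023268, -0.66570019,
       64.97395601, -4.30402142]), 'dq': array([-0.07278024, -0.01601476,  0.01741128,  0.05849818,  0.01608009,
        0.02847941, -0.02729348]), 'joint_torque': array([-4.25265544e-04, -6.70457911e+01,  1.02555726e+00, -3.16207802e+01,
        1.55709777e-02,  1.27305105e-02, -5.97391909e-05]), 'eef_pos': array([ 206.89255102, -589.23099604,  241.51389084]), 'orientation': array([-1.79907626e+02,  8.43026092e-03,  1.93464528e+01]), 'force': array([1.04340722, 0.52345469, 0.58053325]), 'moment': array([-0.01222571,  0.00449894,  0.01936471]), 'finger_force': 0.0, 'opening': 85.32824955828562}
46.891196537000155 259.010779542285 196.62286774404353 [[0.702, 0.712, -0.019, -359.241], [0.556, -0.564, -0.611, -221.08], [-0.445, 0.418, -0.792, 1489.964], [0.0, 0.0, 0.0, 1.0]]
47.86303828695339 253.83749082363911 182.79291763008916 [[-0.01, -1.0, -0.023, 26.919], [-0.989, 0.014, -0.147, 540.093], [0.148, 0.021, -0.989, 1403.39], [0.0, 0.0, 0.0, 1.0]]
```

View pics/scene.png

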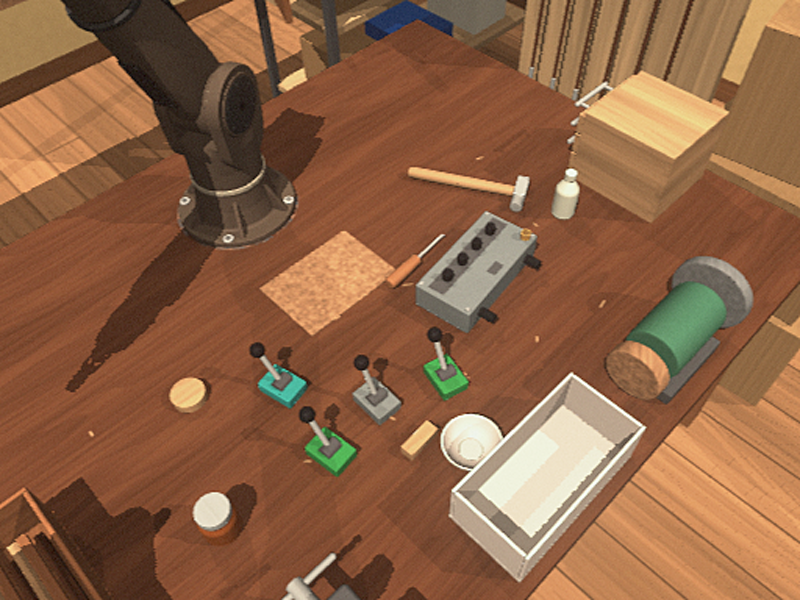

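View pics/top.png

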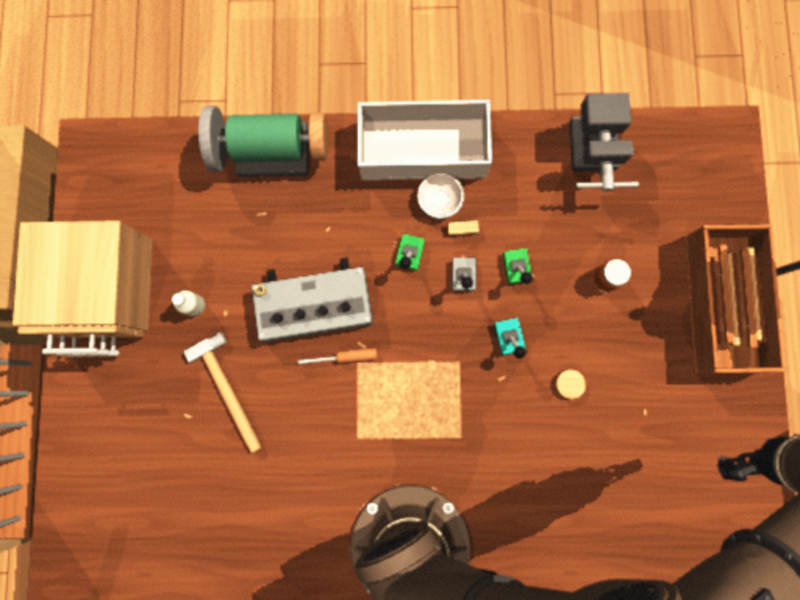

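The grey lever block is at scene (376,400) and top (463,273). The lookalikes are two green blocks, scene (445,375) and (330,450), and one turquoise, scene (282,384). I choose the grey one. The relay box keys are at top (277,317) to (345,307) and scene (490,228) to (447,274). The tab is at top (308,285). Next I measure.

```bash
python3 - <<'E'
from h import *
import pickle
a,b=pickle.load(open('c.pkl','rb'))
def dark(c,u,v,r=9,th=60):
    # u,v in 800-scale
    u*=.64;v*=.64; x0,y0=int(u)-r,int(v)-r
    g=c['color'].max(2)[y0:y0+2*r+1,x0:x0+2*r+1]
    n,l,s,ce=cv2.connectedComponentsWithStats((g<th).astype(np.uint8))
    k=[i for i in range(1,n) if s[i,4]>8]
    if not k: return None,g.min()
    i=min(k,key=lambda i:np.hypot(*(ce[i]-r))); return ce[i]+[x0,y0],s[i].tolist()
S=[(490,228),(477,243),(462,258),(447,274),(361,363)]
T=[(277,317),(299,313),(322,310),(345,307),(465,281)]
for s,t in zip(S,T):
    p,i=dark(a,*s);q,j=dark(b,*t);print(p,i,q,j)
    if p is not None and q is not None: print(*[x.round(1) for x in tri(a,p,b,q)])
# box top corners in top view approx
for uv in [(254,287),(365,268),(371,323),(259,341)]: print('topcorner z60',onz(b,uv[0]*.64,uv[1]*.64,60).round(0))
x=a['color'][120:290,150:350];y=b['color'][150:240,150:350]
im=np.vstack([cv2.resize(x,None,fx=2.2,fy=2.2,interpolation=2),cv2.resize(y,None,fx=2.2,fy=2.2,interpolation=2)])
cv2.imwrite('pics/crop.png',im[:,:,::-1]);print(im.shape)
E
```

```text
[313.27027027 146.32432432] [7, 7, 6, 8, 37] [177.44 203.08] [7, 8, 6, 5, 25]
[473. 270.  68.] 0.6
[304.5 155.8] [6, 6, 6, 8, 40] [191.73913043 201.04347826] [7, 8, 6, 5, 23]
[479.2 223.5  66.5] 0.6
[295.64285714 165.57142857] [7, 6, 7, 8, 42] [206.19047619 198.9047619 ] [7, 8, 6, 5, 21]
[486.  176.7  65.7] 1.5
[286.         175.64583333] [6, 6, 7, 8, 48] [220.80952381 196.14285714] [8, 7, 5, 5, 21]
[493.8 128.1  67.6] 0.2
[231.01612903 231.77419355] [5, 4, 9, 10, 62] [298.21621622 180.54054054] [7, 8, 7, 8, 37]
[ 537.7 -123.    94.8] 0.3
topcorner z60 [539. 322.  60.]
topcorner z60 [576.  87.  60.]
topcorner z60 [459.  74.  60.]
topcorner z60 [424. 309.  60.]
(572, 440, 3)
```

View pics/crop.png

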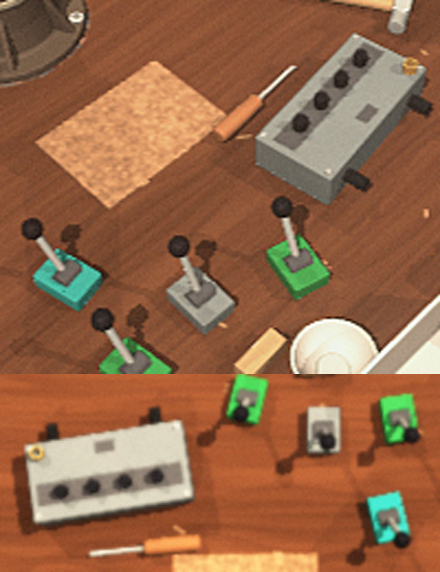

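The crop confirms it: a grey isolator with its ball towards the robot, all four keys out, and the tab flush. The measurements also check out. Key row is 143 mm against 144, with box yaw about 8.3°. Ball is at (538,-123,95), where 92 high was expected. I move above key 4.

Call:
move_arm([
  [2.82,-3.23,0,0,0],
  [2.82,-3.23,0,0,0],
  [2.82,-3.23,0,0,0],
  [2.82,-3.23,0,0,0],
  [2.82,-3.23,0,0,0],
  [2.82,-3.23,0,0,0],
  [2.82,-3.23,0,0,0],
  [2.82,-3.23,0,0,0],
  [2.82,-3.23,0,0,0],
  [2.82,-3.23,0,0,0],
  [2.82,-3.23,0,0,0],
  [2.82,-3.23,0,0,0],
  [2.82,-3.23,0,0,0],
  [2.82,-3.23,0,0,0],
  [2.82,-3.23,0,0,0],
  [2.82,-3.23,0,0,0],
  [2.82,-3.23,0,0,0],
  [2.82,-3.23,0,0,0],
  [0,0,0,5.5,0],
  [0,0,0,5.5,0],
], force=20)

```text
time: 2.1
eef_pos: [493.3, 128.7, 241.7]
orientation: [-180.0, 0.1, 8.3]
force: [0.7, 0.0, 0.2]
opening: -0.2
finger_force: 0.0
```

```bash
cat >> h.py <<'E'
def wrist():
    from scipy.spatial.transform import Rotation as R
    s=manip.state(); c=cam('wrist'); T=np.eye(4)
    T[:3,:3]=R.from_euler('xyz',s['orientation'],degrees=True).as_matrix(); T[:3,3]=s['eef_pos']
    c['W']=T@np.array(c['tool_from_camera']); return c
def wray(c,u,v):
    x,y=u-c['cx'],v-c['cy']; r=np.hypot(x,y); th=r/c['f']
    d=np.array([np.sin(th)*x/r,np.sin(th)*y/r,np.cos(th)]); return c['W'][:3,3],c['W'][:3,:3]@d
def wonz(c,u,v,z):
    o,d=wray(c,u,v); return o+d*(z-o[2])/d[2]
def wproj(c,p):
    q=c['W'][:3,:3].T@(np.array(p)-c['W'][:3,3]); th=np.arctan2(np.hypot(*q[:2]),q[2]); return q[:2]/np.hypot(*q[:2])*th*c['f']+[c['cx'],c['cy']]
E
python3 - <<'E'
from h import *
c=wrist()
im=c['color'].copy()
for p in [(473,270,78),(479.2,223.5,78),(486,176.7,78),(493.8,128.1,78),(537.7,-123,95)]:
    q=wproj(c,p);print(p,q.round(1)); cv2.circle(im,tuple(int(round(x)) for x in q),1,(255,0,0),-1)
print(c['W'][:3,3].round(1))
cv2.imwrite('pics/w1.png',cv2.resize(im,(800,600))[:,:,::-1])
E
```

```text
(473, 270, 78) [127.  176.9]
(479.2, 223.5, 78) [166.6 176.9]
(486, 176.7, 78) [210.1 176.7]
(493.8, 128.1, 78) [257.5 175.9]
(537.7, -123, 95) [473.1 176.3]
[569.9 139.6 373.9]
```

View pics/w1.png

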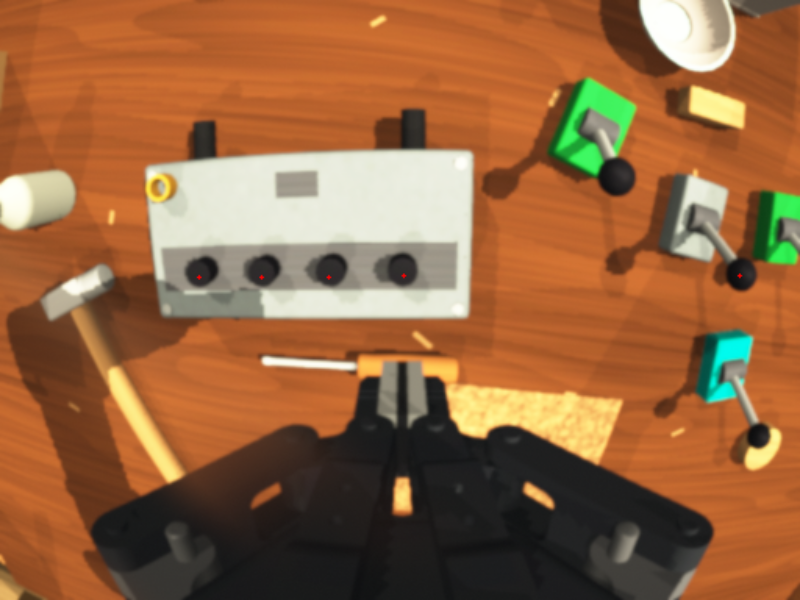

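The wrist view shows the keys at (201,271), (263,269), (331,268) and (402,268), and the tab flush at (296,184). The predicted points fall on the caps, about 3-4 px low. I refine the keys and find the isolator block's axis.

```bash
python3 - <<'E'
from h import *
c=wrist(); g=c['color'].max(2)
for u,v in [(201,271),(263,269),(331,268),(402,268),(741,275)]:
    u*=.64;v*=.64;r=14;x0,y0=int(u)-r,int(v)-r
    n,l,s,ce=cv2.connectedComponentsWithStats((g[y0:y0+29,x0:x0+29]<55).astype(np.uint8))
    i=min([i for i in range(1,n) if s[i,4]>20],key=lambda i:np.hypot(*(ce[i]-r)))
    p=ce[i]+[x0,y0]; print(p.round(1),s[i],wonz(c,*p,75).round(1),wonz(c,*p,93).round(1))
# box corners z60, isolator block top corners z25
for u,v in [(148,167),(472,151),(470,317),(162,317)]: print('box',wonz(c,u*.64,v*.64,60).round(0))
hsv=cv2.cvtColor(c['color'],cv2.COLOR_RGB2HSV);x0,y0=415,105
m=((hsv[...,1]<50)&(hsv[...,2]>110)).astype(np.uint8)[y0:175,x0:475]
n,l,s,ce=cv2.connectedComponentsWithStats(m);i=1+s[1:,4].argmax()
ct=cv2.findContours((l==i).astype(np.uint8),0,1)[0][0]; q=cv2.boxPoints(cv2.minAreaRect(ct))+[x0,y0]
print(s[i],q.round(1).tolist());print([wonz(c,*p,25).round(0).tolist() for p in q])
E
```

```text
[128.6 173.8] [  5   6  20  18 253] [476.7 268.7  75. ] [482.3 260.8  93. ]
[167.9 172.9] [  5   6  19  19 268] [483.5 222.4  75. ] [488.7 217.3  93. ]
[210.9 172. ] [  5   6  19  19 267] [490.5 175.8  75. ] [495.3 173.6  93. ]
[255.8 171.3] [  5   5  17  19 261] [497.6 129.5  75. ] [501.9 130.   93. ]
[473.2 173. ] [  4   1  19  21 287] [ 537.5 -141.7   75. ] [ 539.5 -124.8   93. ]
box [547. 324.  60.]
box [581.  92.  60.]
box [465.  74.  60.]
box [431. 310.  60.]
[  14    6   41   54 1261] [[427.8, 159.8], [437.7, 110.3], [477.9, 118.4], [468.0, 167.8]]
[[536.0, -98.0, 25.0], [604.0, -98.0, 25.0], [611.0, -174.0, 25.0], [538.0, -175.0, 25.0]]
```

Call:
move_arm([
  [0.3,0.12,3,0,0],
  [0,0,3,0,0],
  [0,0,3,0,0],
  [0,0,3,0,0],
  [0,0,1.5,0,0],
  [0,0,1,0,0],
  [0,0,0,0,0],
  [0,0,0,0,0],
  [0,0,0,0,0],
])

```text
time: 3.1
eef_pos: [497.2, 126.5, 98.3]
orientation: [-180.0, -0.1, 8.4]
force: [-0.9, 0.1, -0.7]
opening: 0.2
finger_force: 0.0
```

Call:
move_arm([
  [0,0,0.2,0,0],
  [0,0,0.2,0,0],
  [0,0,0.1,0,0],
  [0,0,0.1,0,0],
  [0,0,0,0,0],
])

```text
time: 3.6
eef_pos: [496.4, 126.2, 91.2]
orientation: [180.0, 0.0, 8.4]
force: [0.2, 0.5, 0.2]
opening: -0.0
finger_force: 0.0
```

Call:
move_arm([
  [0,0,0.05,0,0],
  [0,0,0.05,0,0],
  [0,0,0,0,0],
])

```text
time: 3.9
eef_pos: [496.5, 126.3, 90.2]
orientation: [180.0, 0.0, 8.4]
force: [0.1, -0.0, 0.1]
opening: -0.1
finger_force: 0.0
```

Call:
move_arm([
  [0,0,0.05,0,0],
  [0,0,0.05,0,0],
  [0,0,0,0,0],
])

```text
time: 4.2
eef_pos: [496.5, 126.2, 89.2]
orientation: [180.0, 0.0, 8.3]
force: [0.2, -0.5, -0.3]
opening: -0.3
finger_force: 0.0
```

Call:
move_arm([
  [0,0,0.05,0,0],
  [0,0,0.05,0,0],
  [0,0,0,0,0],
])

```text
time: 4.5
eef_pos: [496.6, 126.3, 88.3]
orientation: [180.0, 0.0, 8.3]
force: [0.1, -0.7, 0.5]
opening: -0.4
finger_force: 0.2
```

Call:
move_arm([
  [0,0,0.05,0,0],
  [0,0,0.05,0,0],
  [0,0,0,0,0],
])

```text
time: 4.8
eef_pos: [496.6, 126.2, 87.3]
orientation: [180.0, 0.0, 8.3]
force: [-0.9, 0.7, 0.8]
opening: 0.3
finger_force: 0.3
```

Call:
move_arm([
  [0,0,0.05,0,0],
  [0,0,0.03,0,0],
  [0,0,0,0,0],
])

```text
time: 5.1
eef_pos: [496.6, 126.3, 86.6]
orientation: [180.0, -0.0, 8.4]
force: [-0.9, 0.0, 4.7]
opening: 0.2
finger_force: 2.1
```

Call:
move_arm([
  [0,0,0.02,0,0],
  [0,0,0,0,0],
])

```text
time: 5.3
eef_pos: [496.6, 126.3, 86.4]
orientation: [180.0, -0.0, 8.4]
force: [-0.7, -0.7, 4.5]
opening: -0.0
finger_force: 2.3
```

Call:
move_arm([
  [0,0,0.03,0,0],
  [0,0,0,0,0],
])

```text
time: 5.5
eef_pos: [496.6, 126.3, 86.0]
orientation: [180.0, -0.0, 8.3]
force: [-0.8, 0.0, 3.2]
opening: -0.2
finger_force: 1.9
```

The force is falling, so the key is giving way. I go on a little.

Call:
move_arm([
  [0,0,0.03,0,0],
  [0,0,0.02,0,0],
  [0,0,0,0,0],
])

```text
time: 5.8
eef_pos: [496.6, 126.3, 85.3]
orientation: [-180.0, 0.0, 8.3]
force: [-0.5, -0.2, 1.9]
opening: -0.0
finger_force: 0.7
```

Call:
move_arm([
  [0,0,0.03,0,0],
  [0,0,0,0,0],
])

```text
time: 6.0
eef_pos: [496.5, 126.3, 85.0]
orientation: [-180.0, 0.0, 8.4]
force: [1.1, 0.1, 0.0]
opening: 0.0
finger_force: 0.3
```

```bash
python3 - <<'E'
from h import *
c=cam('scene'); cv2.imwrite('pics/s2.png',cv2.resize(c['color'][120:215,250:360],None,fx=5,fy=5,interpolation=2)[:,:,::-1])
E
```

```text
(no output)
```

View pics/s2.png

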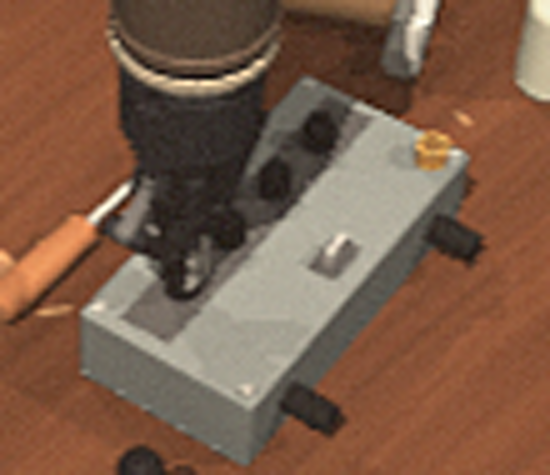

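The crop shows the tab plate standing bright at (337,243), and key 4's force peaked and then dropped, so it has snapped. I lift off and go to the isolator.

Call:
move_arm([
  [0,0,-1,0,0],
  [0,0,-3,0,0],
  [0,0,-3,0,0],
  [0,0,-3,0,0],
  [-0.64,3.52,0,0,0],
  [-0.64,3.52,0,0,0],
  [-0.64,3.52,0,0,0],
  [-0.64,3.52,0,0,0],
  [-0.64,3.52,0,0,0],
  [-0.64,3.52,0,0,0],
  [-0.64,3.52,0,0,0],
  [0,0,0,4.2,0],
  [0,0,0,4.2,0],
  [0,0,0,0,0],
  [0,0,0,0,0],
])

```text
time: 7.55
eef_pos: [488.0, -123.7, 185.6]
orientation: [180.0, -0.0, 0.1]
force: [-0.0, -0.7, -0.6]
opening: -0.1
finger_force: 0.0
```

```bash
python3 - <<'E'
from h import *
c=wrist(); im=c['color'].copy(); print(manip.state()['eef_pos'].round(1),wproj(c,(539,-124,93)).round(1),wproj(c,(577,-124,22)).round(1),wproj(c,(616,-124,93)).round(1))
cv2.imwrite('pics/w2.png',cv2.resize(im,(800,600))[:,:,::-1])
E
```

```text
[ 488.  -123.7  185.5] [257.5 135.3] [257.5  88.9] [257.7  34.7]
```

View pics/w2.png

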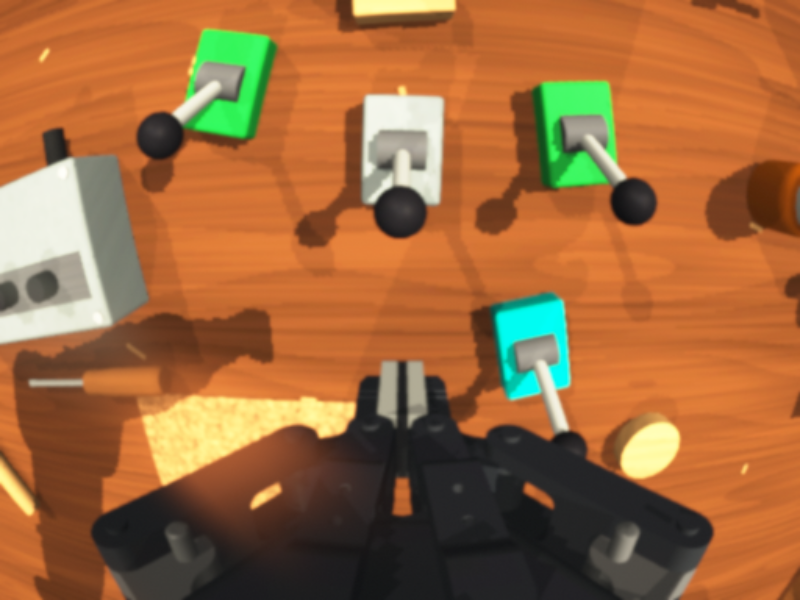

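The grey lever is straight ahead, with its ball at (400,212) on the tool's x axis and nothing in the way. I go down and push it over.

Call:
move_arm([
  [0,0,3,0,0],
  [0,0,3,0,0],
  [0,0,2.4,0,0],
  [0,0,1,0,0],
  [1,0,0,0,0],
  [1,0,0,0,0],
  [1,0,0,0,0],
  [1,0,0,0,0],
  [1,0,0,0,0],
  [1,0,0,0,0],
  [1,0,0,0,0],
  [1,0,0,0,0],
  [0.5,0,0,0,0],
  [0.5,0,0,0,0],
  [0.4,0,0,0,0],
  [0.4,0,0,0,0],
  [0,0,0,0,0],
  [0,0,0,0,0],
])

```text
time: 9.4
eef_pos: [583.9, -124.1, 90.7]
orientation: [180.0, 0.2, -0.1]
force: [-6.8, 1.1, 2.7]
opening: 0.0
finger_force: 3.4
```

Call:
move_arm([
  [-2,0,0,0,0],
  [-3,0,0,0,0],
  [-3,0,0,0,0],
  [-2,0,-3,0,0],
  [0,0,-3,0,0],
  [0,0,-3,0,0],
  [0,0,0,0,0],
  [0,0,0,0,0],
])

```text
time: 10.2
eef_pos: [486.6, -124.2, 182.0]
orientation: [180.0, -0.1, -0.1]
force: [-0.2, 0.7, -0.1]
opening: 0.4
finger_force: 0.0
```

```bash
python3 - <<'E'
from h import *
import pickle
a=cam('scene');b=cam('top');o=pickle.load(open('c.pkl','rb'))[0]
print(proj(a,(616,-124,92)).round(0),proj(b,(616,-124,92)).round(0))
x=a['color'][120:290,150:350];y=o['color'][120:290,150:350]
cv2.imwrite('pics/s3.png',cv2.resize(np.hstack([y,x]),(800,340),interpolation=2)[:,:,::-1])
E
```

```text
[252. 251.] [298. 157.]
```

View pics/s3.png

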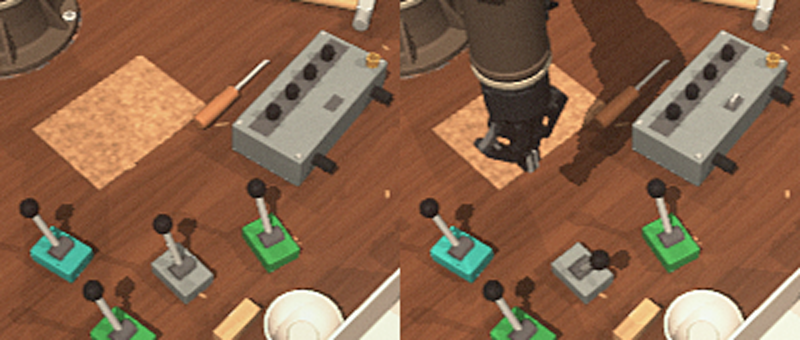

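The lever is over: its ball is at scene pixel (250,250), against (252,251) predicted for fully on. The tab is up, all the keys are out, and the bystanders haven't moved.

```bash
python3 -c "
from bench import manip
print(manip.hand_in())"
```

```text
the job is handed in; nothing more can be done
None
```

Key 4 was the tripped relay: it snapped over with at most 4.7 N read on the key, and the ready tab stood up. I then threw the isolator to on, touched nothing else, and handed the job in at about 10 s (no verdict was returned).

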